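Pop the scale terminal's battery hatch

ROBOT

A 7-joint arm with a two-finger parallel gripper is mounted at the origin on the work surface. World frame = base frame: x ahead of the robot, y to its left, z up, the work surface at z = 0. Lengths are in m, angles in rad, forces in N, time in s.
With the tool pointing down it reaches from about 0.425 to 0.925 m from the base axis. Payload 6.8 kg.
Tool frame: the origin (TCP) lies at the centre of the arm's flange, where the gripper is bolted on; the fingertips stand 173 mm ahead of it and the grasp point (between the pads) lies 155 mm ahead of it (finger_overhang is the distance from the TCP to the fingertips, in m); y points along the fingers, z is the direction in which the jaws open and shut, and the axes are right-handed (so a half turn about y gives the same grasp; the last joint's range is limited). The gripper opens to 85 mm and grips with 20 to 120 N. Pads are 22 mm wide; open, the fingers measure 114 mm over their backs; the gripper's body (76 mm by 85 mm) begins 54 mm behind the grasp point. The pads swing forward as they close: fully open they stand 13 mm farther back than shut.
Start: joints at [1.12, 0.477, 0.022, 1.555, -0.011, 1.109, -0.083], TCP at [0.227, -0.636, 0.405] pointing down, gripper open.
Joint ranges: [-2.96, 2.96], [-0.34, 2.1], [-1.41, 1.46], [0.24, 2.44], [-1.37, 4.51], [0.17, 1.92], [-2.96, 2.96]. Speed limits (rad/s): [2.39, 2.39, 3.14, 3.14, 3.14, 3.14, 3.14].

INTERFACE

Orientations are given as a rotation vector (axis times angle).
In Python, from bench import get_obs, grab_frame, hand_in, finger_overhang gives the robot as it stands. The module is installed in compiled form; this text tells all that it offers.
- The arm moves only by the shell command python3 -m jog 'ROWS' [FORCE]. ROWS is JSON, a list of rows, each a list of 3 entries, a list of its own where there are three numbers: the shift along the tool's x, y, z in cm, then the turn about the tool's y in rad, then the gripper command: -1 is fully open, 1 is shut, values between are in proportion. In form: [[[x, y, z], twist, gripper], ...]. A call has 1 to 10 rows; each row is the pose to reach, as a shift and turn from the pose commanded when the call began, along the tool's axes at that moment; what a row does not reach only later rows make up. A row lasts 1/8 s, in which the tool goes at most 62.5 mm and 10.7 degrees, less where a joint would pass 70% of its speed; a pose out of reach is approached as far as the arm can. A call with a gripper value outside its range is refused whole. The fingers move at their own pace and stop on an object; FORCE is the grip in N (left out, the last holds). Time passes only in rows, so rows that repeat a pose let the fingers close. It gives the time, the measured TCP pose, the force and the opening at its end, in the units of the state.
- get_obs(): the state, without advancing time (a new reading comes with each control period).
- grab_frame(name): name is "scene" or "top" or "wrist"; returns a dict with "image" (480x640x3 uint8, blue, green, red), "fx", "fy", "cx", "cy" (pixels), "origin" and "rotation" of the camera in the world. Camera axes: x right, y up, looking along -z (the intrinsics and any distortion apply to the point x, -y, -z); pixel columns grow to the right and rows downward; lengths in m; the calibration is good to about 2 mm. A picture is of the moment at which its call begins. There is no depth.
- hand_in(): hands the job in, once; it reports no verdict.
The state is a dict: "clock": time; "joints": joint angles; "qvel": joint speeds; "tau": joint torques, N m; "tcp_pos": TCP position; "orientation": TCP orientation; "contact_force": force on the tool from outside, world axes, zero at the start; "moment": the same for the moment, N m; "grip_width": finger opening in m.
Only numpy, scipy, OpenCV 4.12 (cv2) and the standard library are available. Lean on these libraries where they do the work, as an engineer would, in place of code of your own. Each camera call takes 0.05 s, during which the arm holds its last target.

TASK

The bench scale needs a fresh battery: with closed fingertips, press the small battery hatch on the scale terminal (the box with the display) just once, gently, near its ribbed free edge until it clicks, then let go so that it pops up. Watch for a good second that it stays standing open with nothing touching it, and leave it so. Do not pinch or lift anything, do not set off the wide roll hatch of the label printer beside it, and leave everything else where it stands.

Things in the scene. Friction and masses are not known exactly. Their poses are not given: they have to be found in the camera images.
- scale_terminal: Scale terminal, a fixed grey box 170 (x) x 150 (y) x 85 mm high, bolted down. On its flat top: a dark display and three round keys along its front (-x) edge, and the narrow battery hatch behind them. Origin: centre of its underside; z up, its front faces its -x.
- battery_hatch_pad (a point): Where to press: top face of the battery hatch, on its centre line at three dark ribs (1 mm high), 62 mm from the hinge, 22 mm from the free edge. Shut, it is flush with the terminal's top, at (-2, 0, 85) mm in the terminal's frame. Its axes turn with the hatch. Pressing in takes about 3 to 5 N here, much more at the soft end stop 14 mm in; 7.5 to 10 mm of fingertip travel below flush is right.
- battery_hatch_hinge (a point): Hinge line of the battery hatch, at (60, 0, 82.5) mm in the terminal's frame, along the terminal's y. The hatch: a plate 84 mm long (x), 50 mm wide (y), 5 mm thick, the grey of the box, with 1.5 mm gaps round it; free edge towards the terminal's front (-x).
- battery_hatch (a joint): Hatch angle (rad). Within 0.01 of 0: shut, latched, flush. Negative: pressed in; the latch clicks at about -0.1 (6.2 mm at the pad), end stop -0.22. After a click and release a spring swings it up in about 1 s, following the fingertip, and holds it at about 0.7, free edge 54 mm above the box. A shorter press just returns to shut. A second full press latches it shut again.
- battery_latch (a joint): Travel of the hidden latch cam inside the terminal (m): 0 at the start, about 0.004 while the hatch is pressed past its first click, 0.0045 to 0.007 after it has popped open; a second press takes it to 0.010 and beyond. It cannot be touched.
- label_printer: Label printer, a fixed grey box 170 (x) x 170 (y) x 85 mm high, bolted down: a slot with a protruding paper label in its front (-x) face, two round keys, and a wide roll hatch on top. No display. Origin: centre of its underside; z up.
- roll_hatch (a joint): Angle of the printer's roll hatch (rad), a plate 84 mm long x 118 mm wide in the same grey, hinged along its far edge, with the same ribs and the same kind of latch. 0: shut. To be left shut.
- roll_latch (a joint): Travel of the hidden latch cam of the roll hatch (m): 0 untouched, 0.003 or more once it has been pressed to its click.
- bottle_a: Full dark wine bottle, 74 mm across, 300 mm tall, standing. Origin: centre of its underside. Bystander.
- bottle_b: A second bottle like it. Origin: centre of its underside. Bystander.
- tape_roll: Roll of brown packing tape lying flat, 96 mm across, 48 mm high. Origin: centre of its underside. Bystander.
- stopper: Cork stopper standing up, 32 mm across, 42 mm high. Origin: centre of its underside. Bystander.
- marker: Marker pen lying down, 135 mm long, 17 mm thick, along its own x. Origin: under its middle. Bystander.
- small_tray: Small open cardboard tray, 70 x 50 x 30 mm. Origin: centre of its underside. Bystander.
- gift_box: Closed dark grey gift box, 80 x 240 x 75 mm. Origin: centre of its underside. Bystander.
Things that resemble listed ones, but are neither listed nor needed, are in the scene too. Leave any pink look-alike of the scale_terminal alone.

How it is judged:
By the outcome, as a careful person would: the job done as asked, in the order asked, and still so for the second after the job is handed in, with the robot touching nothing.
It also fails if it takes over 35 s, if anything falls off the work surface, if the arm or the gripper's body presses on something with over 40 N, if the wrist force passes 120 N, or if a joint passes its speed limit or range.

## Working session

There is one attempt and no reset: what is moved stays moved. The work goes in short steps, Python scripts to look and compute and a shell command to move; the robot and the scene stay as the last step left them, time stands still between calls to the robot, and variables do not carry over. Pictures are saved under pics/ and viewed, and the job is handed in when it is done.

```bash
mkdir -p pics; python3 - <<'E'
from bench import *
import cv2
o=get_obs()
for k,v in o.items(): print(k,v)
print(finger_overhang)
for n in ["scene","top","wrist"]:
    f=grab_frame(n); cv2.imwrite(f"pics/{n}0.png",f["image"]); print(n,{k:v for k,v in f.items() if k!="image"})
E
```

```text
clock 0.0
joints [ 1.11988413  0.47784837  0.022368    1.55648041 -0.01148579  1.10926201
 -0.08308923]
qvel [ 0.00035921  0.00200899  0.00106579 -0.00100104  0.00014134 -0.00096767
  0.00095066]
tau [-9.75151215e-05 -5.96452260e+01  1.60803851e+00 -2.81192189e+01
  1.25045894e-02  9.47043911e-03  2.38773123e-05]
tcp_pos [ 0.22679198 -0.63546802  0.40368136]
orientation [-0.35285852  2.03732274 -2.03359102]
contact_force [ 0.03053734 -0.105214   -0.04944863]
moment [ 0.00381075 -0.04462294 -0.01717151]
grip_width 0.08518892325428262
0.1734
scene {'fx': 545.4293173874545, 'fy': 545.4293173874545, 'cx': 314.4506009229294, 'cy': 236.06753035255667, 'origin': array([1.18502319, 0.83602148, 1.52843338]), 'rotation': array([0.25841889, 0.71628283, 2.34174575])}
top {'fx': 570.5269601848161, 'fy': 570.5269601848161, 'cx': 320.1560480512792, 'cy': 246.42408096504832, 'origin': array([0.40094992, 0.09430366, 1.44912049]), 'rotation': array([ 0.08930866, -0.08721814, -1.55392257])}
wrist {'fx': 363.54286986374245, 'fy': 363.54286986374245, 'cx': 320.70705634461467, 'cy': 243.03295289440365, 'origin': array([ 0.30025423, -0.60856841,  0.37332332]), 'rotation': array([-0.26844388,  0.19043504, -1.21702709])}
```

View pics/top0.png

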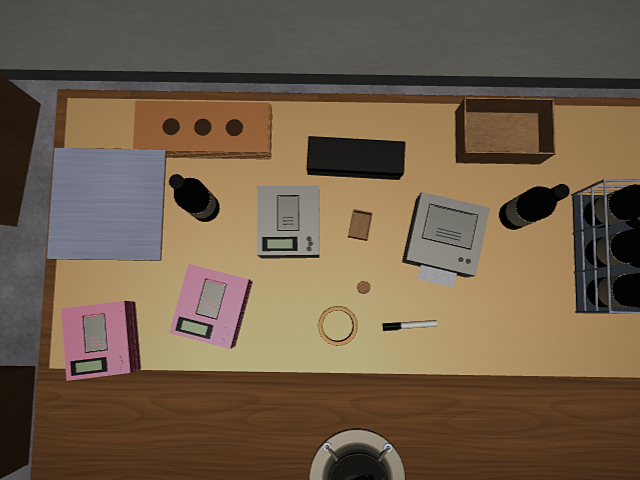

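View pics/scene0.png

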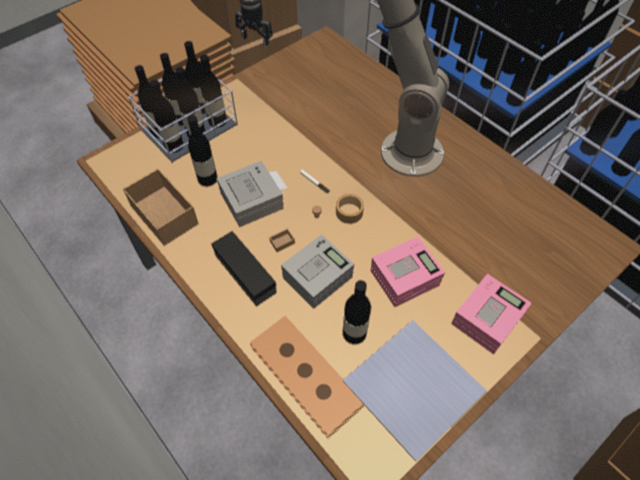

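View pics/wrist0.png

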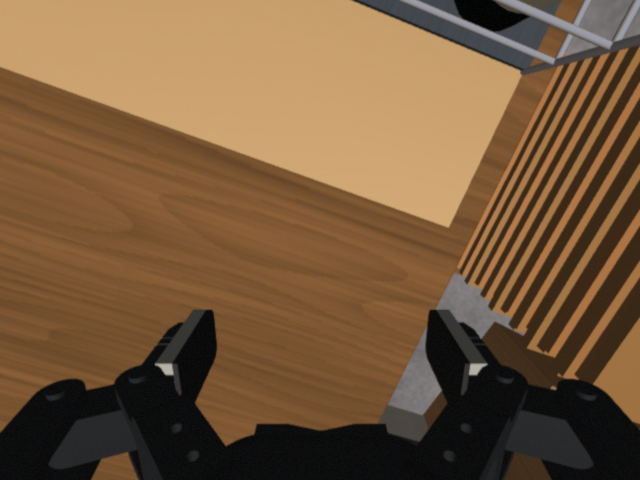

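Candidates in the top view are the grey box with a display at (289,221), the pink look-alikes at (211,306) and (100,340), and the grey printer with a paper label and no display at (447,236). I choose the grey one at (289,221) and will check it in a crop.

```bash
python3 - <<'E'
import cv2
a=cv2.imread("pics/top0.png")[175:270,245:335]
b=cv2.imread("pics/scene0.png")[225:315,270:365]
a=cv2.resize(a,(540,570),interpolation=cv2.INTER_CUBIC)
cv2.imwrite("pics/crop_top0.png",a)
cv2.imwrite("pics/crop_scene0.png",cv2.resize(b,(570,540),interpolation=cv2.INTER_CUBIC))
E
```

```text
(no output)
```

View pics/crop_top0.png

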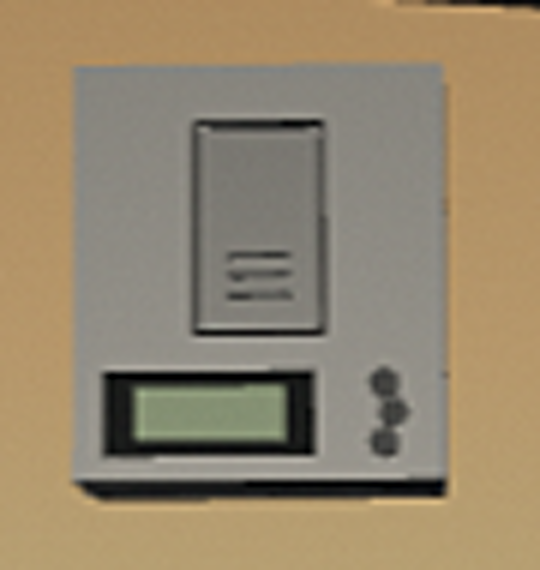

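View pics/crop_scene0.png

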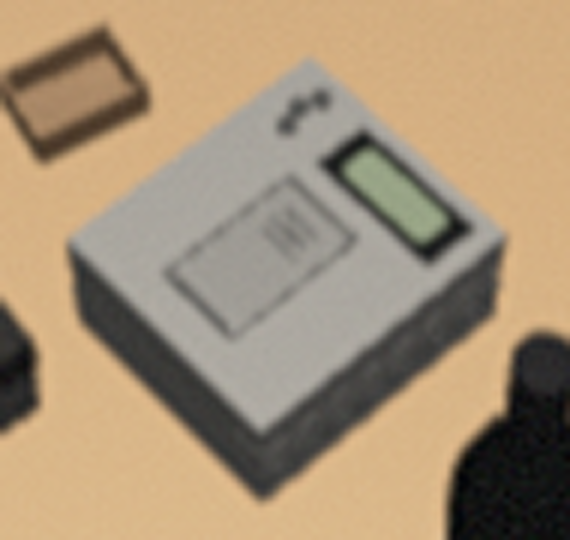

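```bash
cat > h.py <<'E'
import numpy as np, cv2
from scipy.spatial.transform import Rotation as R
from bench import *
def ray(f,u,v):
    d=R.from_rotvec(f["rotation"]).apply([(u-f["cx"])/f["fx"],-(v-f["cy"])/f["fy"],-1.]); return np.array(f["origin"]),d
def at(f,u,v,z):
    o,d=ray(f,u,v); return o+d*(z-o[2])/d[2]
def proj(f,p):
    c=R.from_rotvec(f["rotation"]).inv().apply(np.array(p)-f["origin"]); return (f["cx"]+f["fx"]*c[0]/-c[2], f["cy"]-f["fy"]*c[1]/-c[2])
E
python3 - <<'E'
from h import *
np.set_printoptions(precision=4,suppress=True)
import bench
T=dict(fx=570.5269601848161,fy=570.5269601848161,cx=320.1560480512792,cy=246.42408096504832,origin=np.array([0.40094992,0.09430366,1.44912049]),rotation=np.array([0.08930866,-0.08721814,-1.55392257]))
S=dict(fx=545.4293173874545,fy=545.4293173874545,cx=314.4506009229294,cy=236.06753035255667,origin=np.array([1.18502319,0.83602148,1.52843338]),rotation=np.array([0.25841889,0.71628283,2.34174575]))
c=lambda u,v:(245+u/6-.4,175+v/6-.4)
s=lambda u,v:(270+u/6-.4,225+v/6-.4)
print("pad top",at(T,*c(260,275),.085),"scene",at(S,*s(291,233),.085))
for p in [(76,66),(442,66),(447,480),(76,480)]: print(at(T,*c(*p),.085))
for p in [(310,58),(505,238),(263,432),(68,243)]: print("s",at(S,*s(*p),.085))
print("hatch hinge ends",at(T,*c(194,122),.085),at(T,*c(325,122),.085),at(T,*c(194,332),.085),at(T,*c(325,332),.085))
for n,p in dict(botA_base=(205,215),botB_base=(512,220),crate1=(575,182),crate2=(577,312)).items(): print(n,at(T,*p,0.0))
print("botA top",at(T,178,181,.3),"botB top",at(T,561,191,.3))
print(R.from_rotvec(get_obs()["orientation"]).as_matrix())
E
```

```text
pad top [0.6173 0.1762 0.085 ] scene [0.6164 0.1797 0.085 ]
[0.702  0.2527 0.085 ]
[0.7042 0.1041 0.085 ]
[0.5354 0.0995 0.085 ]
[0.5332 0.2481 0.085 ]
s [0.5376 0.1042 0.085 ]
s [0.5352 0.2538 0.085 ]
s [0.7019 0.2574 0.085 ]
s [0.7069 0.1094 0.085 ]
hatch hinge ends [0.6796 0.2043 0.085 ] [0.6804 0.1512 0.085 ] [0.5937 0.2022 0.085 ] [0.5945 0.1495 0.085 ]
botA_base [0.6417 0.3949 0.    ]
botB_base [ 0.6406 -0.3943  0.    ]
crate1 [ 0.7426 -0.5596  0.    ]
crate2 [ 0.4081 -0.5529  0.    ]
botA top [0.6617 0.3908 0.3   ] botB top [ 0.6526 -0.3949  0.3   ]
[[-0.9418 -0.0006  0.3361]
 [-0.3361  0.0014 -0.9418]
 [ 0.0001 -1.     -0.0015]]
```

The crop confirms it: grey box, green display at top (277,243), three keys at the right, and a narrow hatch with its ribs at about (288,221). Two views put the pad at (0.617, 0.178, 0.085), with box yaw about 0.015 rad. I'll travel there high with the fingers shut.

```bash
python3 -m jog '[[[-3,0,-2.7],0.03,1],[[-7.5,0,-6.8],0.08,1],[[-12,0,-10.9],0.13,1],[[-16.5,0,-15],0.18,1],[[-21,0,-19.1],0.22,1],[[-25.5,0,-23.2],0.26,1],[[-30,0,-27.3],0.30,1],[[-34,0,-31],0.343,1],[[-36.6,0,-33.2],0.343,1],[[-36.6,0,-33.2],0.343,1]]' 20; python3 - <<'E'
from h import *
np.set_printoptions(precision=4,suppress=True)
o=get_obs();M=R.from_rotvec(o["orientation"]).as_matrix();print(M)
print(M.T@(np.array([.45,.178,.405])-o["tcp_pos"])*100)
print(M.T@(np.array([.617,.178,.36])-o["tcp_pos"])*100)
E
```

```text
clock: 1.4
tcp_pos: [0.4613, -0.1971, 0.4047]
orientation: [-0.006, 2.219, -2.217]
contact_force: [-0.3, -0.2, -0.7]
grip_width: -0.0005
[[-1.      0.0004  0.0056]
 [-0.0056  0.0009 -1.    ]
 [-0.0004 -1.     -0.0009]]
[  0.9164   0.0013 -37.5184]
[-15.7814   4.5081 -37.4207]
```

```bash
python3 -m jog '[[[-1,0,-3],0,1],[[-3,0,-8.5],0,1],[[-5.5,0,-14],0,1],[[-8,1,-19.5],0,1],[[-10.5,2,-25],0,1],[[-12.8,3,-30],0,1],[[-14.8,4,-34.5],0,1],[[-15.8,4.5,-37.4],0,1],[[-15.8,4.5,-37.4],0,1],[[-15.8,4.5,-37.4],0,1]]'; python3 - <<'E'
from h import *
np.set_printoptions(precision=4,suppress=True)
o=get_obs();M=R.from_rotvec(o["orientation"]).as_matrix();print(M,o["tcp_pos"])
for n in ["wrist","top","scene"]:
    f=grab_frame(n); cv2.imwrite(f"pics/{n}1.png",f["image"])
    print(n,"pad px",proj(f,[.617,.178,.085]),"tip px",proj(f,o["tcp_pos"]+M[:,1]*finger_overhang), "bottleA", proj(f,[.65,.393,.3]))
    np.savez(f"cam_{n}1.npz",**{k:v for k,v in f.items()})
E
```

```text
clock: 2.65
tcp_pos: [0.6183, 0.172, 0.3594]
orientation: [-0.002, -2.218, 2.222]
contact_force: [-0.1, -0.5, -0.0]
grip_width: 0.0003
[[-1.     -0.0006 -0.0021]
 [ 0.0021 -0.0016 -1.    ]
 [ 0.0006 -1.      0.0016]] [0.6183 0.172  0.3594]
wrist pad px (np.float64(312.2624821155153), np.float64(244.92564903492212)) tip px (np.float64(322.0875912842516), np.float64(313.3185948929374)) bottleA (np.float64(-1626.973721069729), np.float64(559.3884344740652))
top pad px (np.float64(287.1785525079059), np.float64(220.54459399492285)) tip px (np.float64(287.4039663743317), np.float64(212.97504994756807)) bottleA (np.float64(176.68371919061866), np.float64(186.58576041553516))
scene pad px (np.float64(317.582936684872), np.float64(263.17791263136104)) tip px (np.float64(315.84941564783645), np.float64(244.24572521235655)) bottleA (np.float64(362.57201017717074), np.float64(281.458451905268))
```

View pics/wrist1.png

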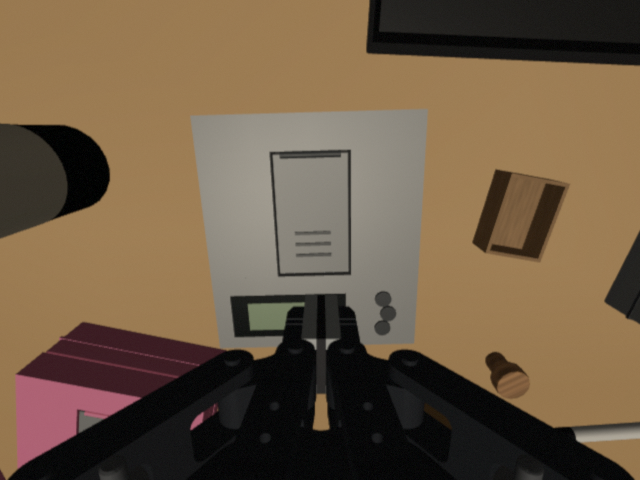

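View pics/scene1.png

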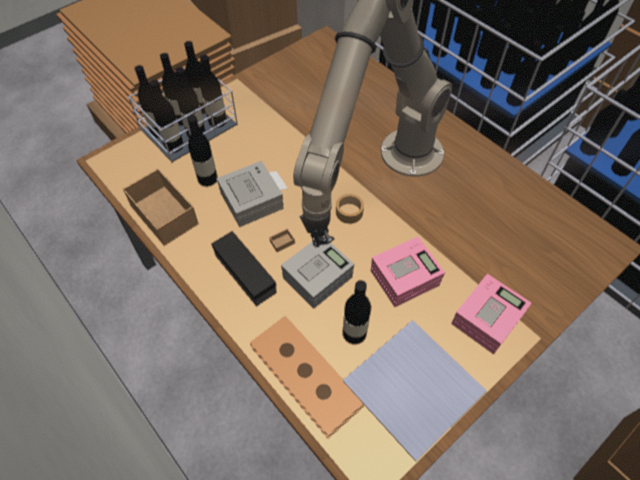

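The wrist view shows the terminal under the gripper, with ribs centred at (313,244) against a prediction of (312,245). The fingertips are shut at (321,300). Scene view: the arm is clear of bottle_a. I'll go down to about 8 mm above the hatch.

```bash
python3 - <<'E'
from h import *
np.set_printoptions(precision=4,suppress=True)
f=dict(np.load("cam_wrist1.npz"));print("pad",at(f,313,244,.086))
o=get_obs();M=R.from_rotvec(o["orientation"]).as_matrix();print(o["clock"],o["tcp_pos"],o["tcp_pos"]+M[:,1]*finger_overhang)
E
```

```text
pad [0.618  0.1775 0.086 ]
2.8 [0.6183 0.1719 0.36  ] [0.6183 0.1717 0.1866]
```

```bash
python3 -m jog '[[[0,2,0],0,1],[[0,5,0],0,1],[[0,8,0],0,1],[[0,9,0],0,1],[[0,9,0],0,1],[[0,9,0],0,1]]'; python3 - <<'E'
from h import *
np.set_printoptions(precision=4,suppress=True)
o=get_obs();M=R.from_rotvec(o["orientation"]).as_matrix();print(o["clock"],o["tcp_pos"],o["tcp_pos"]+M[:,1]*finger_overhang,o["contact_force"])
for n in ["wrist","scene"]:
    f=grab_frame(n); 
    im=f["image"] if n=="wrist" else cv2.resize(f["image"][215:325,260:380],(720,660),interpolation=cv2.INTER_CUBIC)[:600]
    cv2.imwrite(f"pics/{n}2.png",im)
    print(proj(f,[.617,.178,.086]))
E
```

```text
clock: 3.55
tcp_pos: [0.6186, 0.1741, 0.2708]
orientation: [0.002, 2.221, -2.22]
contact_force: [-1.0, 0.1, -0.0]
grip_width: 0.0
3.55 [0.6186 0.1741 0.2708] [0.6189 0.1742 0.0974] [-0.9747  0.0672 -0.006 ]
(np.float64(313.90370708744047), np.float64(305.10169787380795))
(np.float64(317.58277735232497), np.float64(263.01041741323564))
```

View pics/wrist2.png

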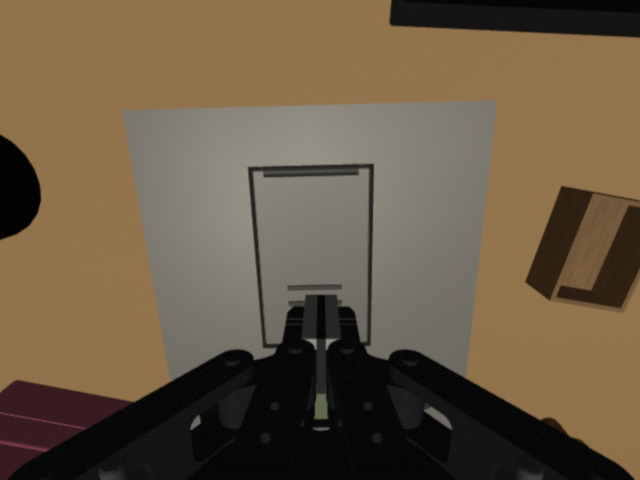

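View pics/scene2.png

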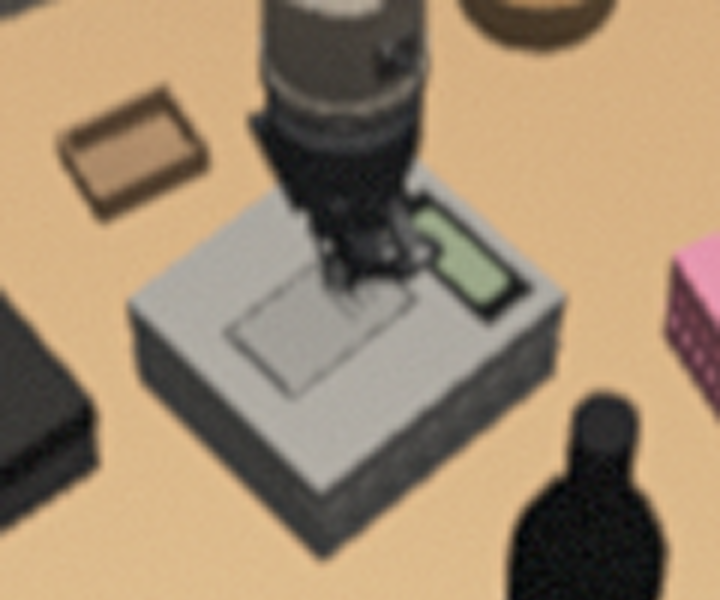

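The shut fingertips stand over the ribs: wrist (321,300) for the tip and rows 287–319 for the ribs, scene crop (350,285). They are about 3.5 mm off in y. I'll correct that, go down to contact, and then press with feedback.

```bash
cat > st.py <<'E'
from h import *
np.set_printoptions(precision=4,suppress=True)
o=get_obs();M=R.from_rotvec(o["orientation"]).as_matrix();print(o["clock"],"tip",o["tcp_pos"]+M[:,1]*finger_overhang,"F",o["contact_force"])
E
python3 -m jog '[[[0,0,-0.35],0,1],[[0,0.5,-0.35],0,1],[[0,0.9,-0.35],0,1],[[0,0.9,-0.35],0,1]]'; python3 st.py
```

```text
clock: 4.15
tcp_pos: [0.6179, 0.1773, 0.26]
orientation: [0.001, -2.22, 2.221]
contact_force: [0.5, -0.1, 0.5]
grip_width: 0.0001
4.15 tip [0.6177 0.1772 0.0866] F [ 0.4585 -0.0632  0.526 ]
```

```bash
python3 -m jog '[[[0,0.2,0],0,1],[[0,0.4,0],0,1],[[0,0.6,0],0,1],[[0,0.8,0],0,1],[[0,0.95,0],0,1],[[0,0.95,0],0,1]]'; python3 st.py
```

```text
clock: 4.9
tcp_pos: [0.6182, 0.1774, 0.2512]
orientation: [0.001, 2.221, -2.221]
contact_force: [-0.5, -0.3, 3.6]
grip_width: -0.0001
4.9 tip [0.6183 0.1774 0.0778] F [-0.5343 -0.3119  3.5558]
```

```bash
python3 -m jog '[[[0,0.1,0],0,1],[[0,0.13,0],0,1],[[0,0.13,0],0,1]]'; python3 st.py
```

```text
clock: 5.28
tcp_pos: [0.6183, 0.1774, 0.25]
orientation: [0.001, 2.221, -2.221]
contact_force: [-0.3, -1.5, 3.7]
grip_width: 0.0001
5.275 tip [0.6184 0.1774 0.0766] F [-0.3188 -1.492   3.7401]
```

Pressed 8.4 mm below flush at 3.7 N, which is past the click. Now I lift straight up.

```bash
python3 -m jog '[[[0,-1,0],0,1],[[0,-4,0],0,1],[[0,-8,0],0,1],[[0,-12,0],0,1],[[0,-14,0],0,1],[[0,-14,0],0,1]]'; python3 st.py; python3 - <<'E'
from h import *
for n in ["wrist","scene"]:
    f=grab_frame(n); 
    im=f["image"] if n=="wrist" else cv2.resize(f["image"][215:325,260:380],(654,600),interpolation=cv2.INTER_CUBIC)
    cv2.imwrite(f"pics/{n}3.png",im)
E
```

```text
clock: 6.02
tcp_pos: [0.6183, 0.1776, 0.391]
orientation: [0.003, 2.221, -2.22]
contact_force: [0.5, -0.1, -0.5]
grip_width: 0.0001
6.025 tip [0.6187 0.1777 0.2176] F [ 0.4779 -0.0746 -0.4932]
```

View pics/wrist3.png

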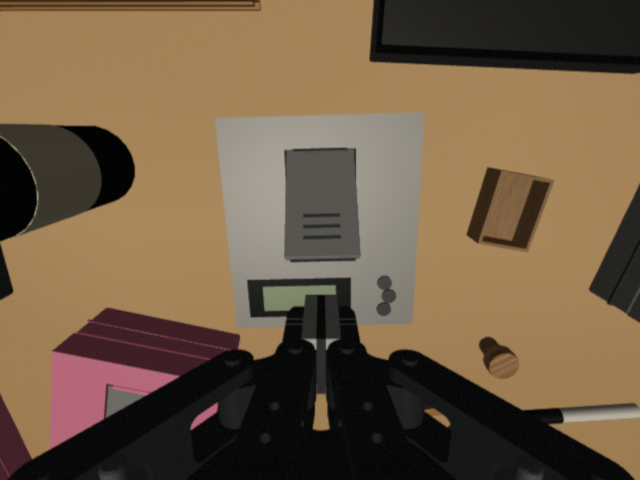

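View pics/scene3.png

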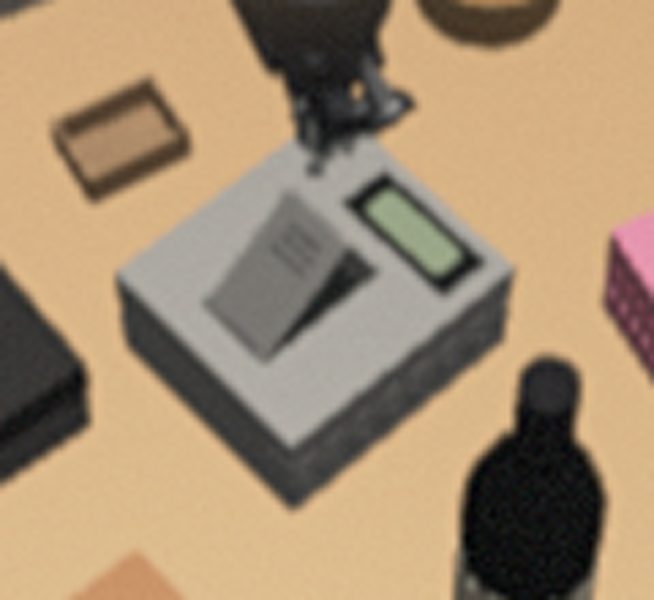

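The hatch is swinging up. In the scene crop its free edge is at (300,200)–(350,240), and in the wrist view it is lifted with its ribs at (322,226). The fingertips are clear above it. I'll watch for more than a second.

```bash
python3 -m jog '[[[0,0,0],0,1],[[0,0,0],0,1],[[0,0,0],0,1],[[0,0,0],0,1],[[0,0,0],0,1],[[0,0,0],0,1],[[0,0,0],0,1],[[0,0,0],0,1]]'; python3 - <<'E'
from h import *
f=grab_frame("scene"); cv2.imwrite("pics/scene4.png",cv2.resize(f["image"][215:325,260:380],(654,600),interpolation=cv2.INTER_CUBIC))
f=grab_frame("wrist"); cv2.imwrite("pics/wrist4.png",f["image"])
E
python3 -m jog '[[[0,0,0],0,1],[[0,0,0],0,1],[[0,0,0],0,1],[[0,0,0],0,1],[[0,0,0],0,1],[[0,0,0],0,1],[[0,0,0],0,1],[[0,0,0],0,1],[[0,0,0],0,1],[[0,0,0],0,1]]'; python3 st.py; python3 - <<'E'
from h import *
f=grab_frame("scene"); cv2.imwrite("pics/scene5f.png",f["image"]); b=cv2.resize(f["image"][215:325,260:380],(654,600),interpolation=cv2.INTER_CUBIC); cv2.imwrite("pics/scene5.png",b)
a=cv2.imread("pics/scene4.png"); print("scene diff max",cv2.absdiff(a,b).max(), cv2.absdiff(a,b).mean())
# predicted free-edge corners at 0.7 rad, and at 0
C=np.array([.6195,.178,0]);y=.015
Rz=R.from_euler('z',y)
for th in (0,.6,.7):
    for s in (-25,25):
        p=np.array([60-84*np.cos(th)-2.5*np.sin(th)*-1*0, s, 82.5+84*np.sin(th)+2.5*np.cos(th)])/1000
        u,v=proj(f,C+Rz.apply(p)); print(th,s,((u-260)*654/120,(v-215)*600/110))
f=grab_frame("wrist"); cv2.imwrite("pics/wrist5.png",f["image"])
f=grab_frame("top"); cv2.imwrite("pics/top5.png",f["image"])
E
```

```text
clock: 7.12
tcp_pos: [0.6181, 0.1774, 0.3899]
orientation: [-0.0, -2.221, 2.221]
contact_force: [0.5, 0.1, -0.3]
grip_width: 0.0002
clock: 8.48
tcp_pos: [0.6181, 0.1774, 0.3899]
orientation: [-0.0, -2.221, 2.221]
contact_force: [-0.9, 1.0, 0.4]
grip_width: -0.0001
8.475 tip [0.6181 0.1774 0.2165] F [-0.9193  0.9995  0.3825]
scene diff max 21 1.3321423717295278
0 -25 (np.float64(312.7658376361368), np.float64(213.29731772972053))
0 25 (np.float64(371.60661896495526), np.float64(269.3674918683904))
0.6 -25 (np.float64(293.04489462440495), np.float64(183.41961798672546))
0.6 25 (np.float64(353.22853045062425), np.float64(240.62694204516777))
0.7 -25 (np.float64(286.111303207066), np.float64(182.21263301236326))
0.7 25 (np.float64(346.47462804875545), np.float64(239.66026337255533))
```

View pics/scene5.png

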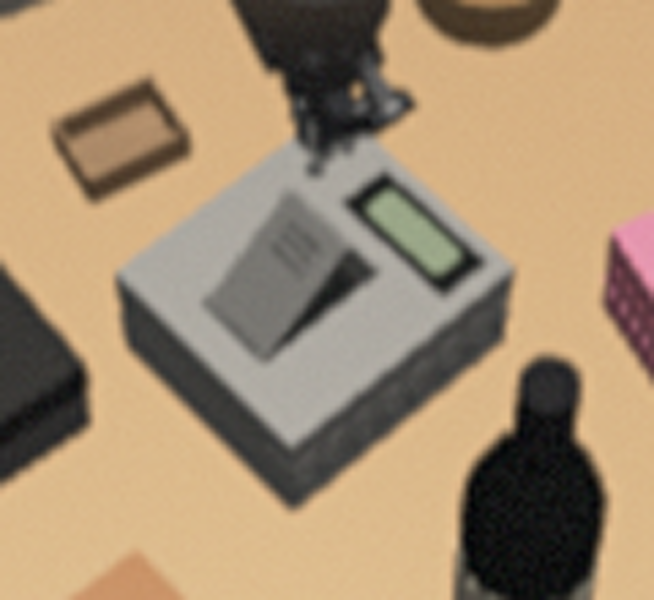

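View pics/wrist5.png

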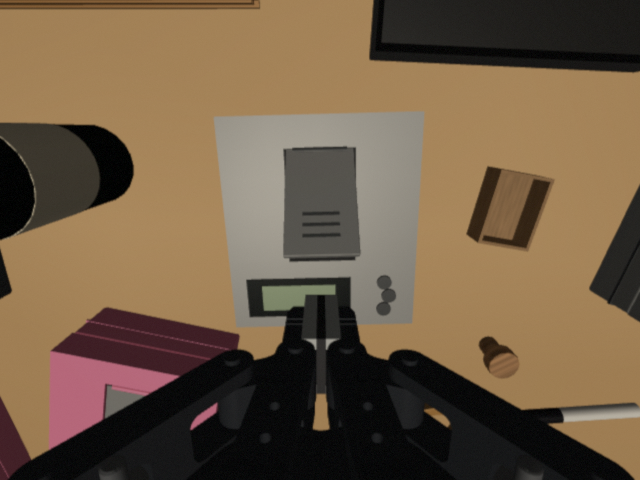

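View pics/scene5f.png

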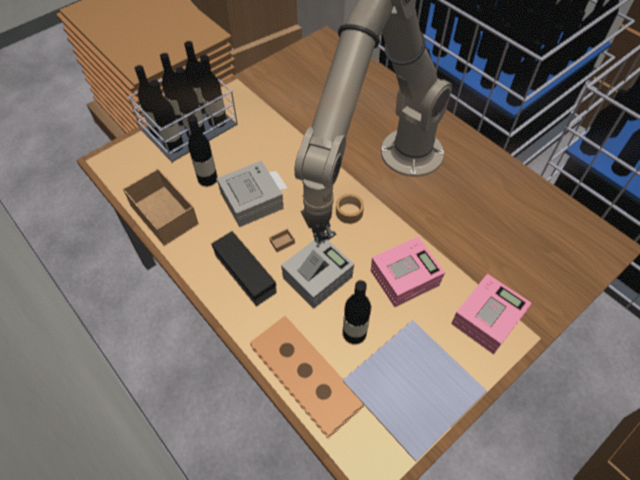

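The hatch stands open and unchanged. Its free edge in the scene crop is at (292,190)–(347,240), which matches the 0.7 rad prediction of (286,182)–(346,240). The roll hatch at scene (245,187) is flat, and everything else is where it was.

```bash
python3 -c "
from bench import hand_in
print(hand_in())"
```

```text
the job is handed in; nothing more can be done
None
```

I pressed the scale terminal's battery hatch once at its ribs with closed fingertips, and it popped open and stayed open. The press was about 8.4 mm below flush at 3.7 N, about 1.5 mm past where I aimed the first step. I stopped briefly at 7.2 mm and pressed a little deeper without letting up in between. Then I lifted straight up and handed the job in at about 8.6 s on the robot's clock, well inside the 35 s limit.

- **Hatch open:** it looked the same in pictures taken at about 6, 7 and 8.5 s. Its free edge was within about 10 pixels, in an enlarged crop, of where a 0.7 rad opening would put it.
- **Nothing touching:** the fingertips are about 78 mm above the free edge, and the force reading is only noise (about 1.4 N at most).
- **Everything else:** by eye in the scene view, the printer's roll hatch is still shut and the other objects are where they stood.

No check failed. I could not read the latch joints themselves, so that the latch clicked is inferred from the hatch staying open.

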